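Tip the mould pins into the V-trough

ROBOT

A 6-joint arm with a two-finger parallel gripper is mounted at the origin on the work surface. World frame = base frame: x ahead of the robot, y to its left, z up, the work surface at z = 0. Lengths are in mm, angles in rad, forces in N, time in s.
With the tool pointing down it reaches from about 350 to 850 mm from the base axis. Payload 8.1 kg.
Tool frame: the origin (TCP) lies midway between the tips of the shut fingers; the grasp point (between the pads) lies 19 mm behind it (grip_point_offset is the distance from the TCP to the grasp point, in mm); y points along the fingers, x is the direction in which the jaws open and shut, and the axes are right-handed (so a half turn about y gives the same grasp; the last joint's range is limited). The gripper opens to 85 mm and grips with 20 to 120 N. Pads are 22 mm wide; open, the fingers measure 114 mm over their backs; the gripper's body (76 mm by 85 mm) begins 54 mm behind the grasp point. The pads swing forward as they close: fully open they stand 13 mm farther back than shut.
Start: joints at [1.184, 0.13, 1.488, -0, 1.523, -0.085], TCP at [178.322, 572.893, 231.292] pointing down, gripper open.
Joint ranges: [-2.96, 2.96], [-0.89, 2.26], [0.02, 2.5], [-1.34, 4.48], [0, 2.73], [-2.66, 2.66]. Speed limits (rad/s): [2.39, 2.39, 2.79, 3.14, 3.14, 3.14].

INTERFACE

Orientations are given as a rotation vector (axis times angle).
In Python, from rig import * gives the robot as it stands.
- The arm moves only by the shell command python3 -m pendant 'ROWS' [FORCE]. ROWS is JSON, a list of rows, each an object of numbers: "dx", "dy", "dz": the shift along the tool's x, y, z in mm; "ax", "ay", "az": the turn, a rotation vector about the tool's x, y, z in rad; "grip": the finger opening in mm, from 0 to 85.4. A call has 1 to 10 rows; each row is the pose to reach, as a shift and turn from the pose commanded when the call began, along the tool's axes at that moment; what a row does not reach only later rows make up. A row lasts 1/8 s, in which the tool goes at most 62.5 mm and 10.7 degrees, less where a joint would pass 70% of its speed; a pose out of reach is approached as far as the arm can. A call with a gripper value outside its range is refused whole. The fingers move at their own pace and stop on an object; FORCE is the grip in N (left out, the last holds). Time passes only in rows, so rows that repeat a pose let the fingers close. It gives the time, the measured TCP pose, the force and the opening at its end, in the units of the state.
- observe(): the state, without advancing time (a new reading comes with each control period).
- camera(name): name is "side" or "top"; returns (picture, depth): 400x640x3 uint8, red, green, blue; 400x640 float32, mm along the optical axis (not along the pixel's ray), 0 where there is no reading.
- camera_info(name): a dict with "fx", "fy", "cx", "cy" (pixels), "rvec" (rotation vector, rad) and "tvec" (3), from world to camera coordinates, as OpenCV has them. Camera axes: x right, y down, z forward; pixel columns grow to the right and rows downward; lengths in mm; the calibration is good to about 2 mm. A picture is of the moment at which its call begins. camera_info takes no time and is no camera call.
- job_done(): hands the job in, once; it reports no verdict.
Trained networks look in the newest picture that a camera, given by its name, has taken for a name from the list of things; names that differ only in an ending like _2 or _b are one class to them, and where a whole thing is asked for, a point or a joint stands for the part that bears it (a point fixed in the world has none). Each returns a list of dicts, best first, with "confidence" (0 to 1); they miss things now and then, are a little off and sometimes report something else, mostly with a low value. They report only what shows in the picture. A call takes as long as a camera call. They do not tell look-alikes from the thing itself.
- outline_of(camera, target): "mask" (400x640 bool, what is visible of it) and "bbox" ([left, top, right, bottom] in pixels, round what is visible of it).
- pinpoint(camera, target): "xy" ([column, row] in pixels: a listed point, or the origin of a listed thing).
The state is a dict: "time": time; "qpos": joint angles; "qd": joint speeds; "joint_torque": joint torques, N m; "tool_pos": TCP position; "tcp_rot": TCP orientation; "ft_force": force on the tool from outside, world axes, zero at the start; "ft_torque": the same for the moment, N m; "opening": opening from 0.0 (shut) to 1.0 (fully open).
Only numpy, scipy, OpenCV 4.12 (cv2) and the standard library are available. Lean on these libraries where they do the work, as an engineer would, in place of code of your own. Each camera call takes 0.05 s, during which the arm holds its last target. There are 200 camera calls.

TASK

Take the small blue tray that holds the two steel mould pins (not the one with the brass bushes) by its black upright grip, carry it over the V-trough and tip it over its open edge, so that both pins roll out and come to rest in line, end to end, along the trough's fold. Then stand the empty tray upright on the bench and let go.

Things in the scene. Friction and masses are not known exactly. Their poses are not given: they have to be found in the camera images.
- trough_fold (a point): V-trough: green-painted angle iron 240 mm long, fixed in two yellow saddles, its two 70 mm legs at 45 degrees, ends open. This point: middle of the inner fold line, 16 mm above the bench. y runs along the fold (level), z up. The mouth is 99 mm wide (x); its upper edges are 50 mm above the fold line.
- tray_grip (a point): Black upright grip plate (12 mm thick in x, 44 wide in y) at the back of the blue tray with the steel pins. This point: on the plate, 62 mm above the tray's underside, 20 below the plate's top. z up, x away from the tray's open edge. Tray 67 (x) by 133 (y) mm, walls 30 high, 0.25 kg, loose. Open edge: 61 mm in -x, floor there 49 mm below this point, underside 62 mm below. An alike tray holds brass bushes.
- pin1_center (a point): Steel pin, 16 mm diameter, 55 long, 85 g, in the tray's -y pocket. This point: its centre; y along the pin. The tray floor slopes 8 degrees down to the back wall under the grip, so pins stay in while it is level; tipped 25 to 30 degrees or more, open edge (-x) down, they roll out. Resting in the fold, its centre is 11 mm above the fold line.
- pin2_center (a point): The second steel pin, the same, in the tray's +y pocket, end to end with the first (10 mm apart). At the start the open edge of the tray faces away from the robot, within about 20 degrees of +x, and the trough's fold runs within about 20 degrees of left-right. This point: its centre; y along the pin.
Things that resemble listed ones, but are neither listed nor needed, are in the scene too. Leave any purple look-alike of the part that bears pin1_center alone.

How it is judged (in metres and radians):
On the way:
1. the tray is lifted over the trough with both pins still in it (height (world z) of tray_grip above 0.095 m and horizontal distance between tray_grip and trough_fold below 0.16 m and x of pin1_center in the frame of tray_grip between -0.06 and 0 m and z of pin1_center in the frame of tray_grip between -0.06 and -0.025 m and x of pin2_center in the frame of tray_grip between -0.06 and 0 m and z of pin2_center in the frame of tray_grip between -0.06 and -0.025 m), for 0.1 s.
At the end, for the whole second after the job is handed in: Both steel pins rest in the trough, each centre within 12 mm sideways of the fold line, 3 to 20 mm above it (so neither lies on the other), within the trough's length and within 10 degrees of the fold's direction; the tray stands on the bench, within 7 degrees of upright, at rest and released (x of pin1_center in the frame of trough_fold between -0.012 and 0.012 m and z of pin1_center in the frame of trough_fold between 0.003 and 0.02 m and y of pin1_center in the frame of trough_fold between -0.115 and 0.115 m and angle between the y axis of each of pin1_center, pin2_center and the y axis of trough_fold, either way round below 0.175 rad and linear speed of each of pin1, pin2, tray below 0.02 m/s and x of pin2_center in the frame of trough_fold between -0.012 and 0.012 m and z of pin2_center in the frame of trough_fold between 0.003 and 0.02 m and y of pin2_center in the frame of trough_fold between -0.115 and 0.115 m and angle between tray_grip's own z axis and vertical below 0.12 rad and height (world z) of tray_grip between 0.052 and 0.072 m); the robot touches nothing.
It also fails if it takes over 51 s, if anything falls off the work surface, if the arm or the gripper's body presses on something with over 40 N, if the wrist force passes 120 N, or if a joint passes its speed limit or range.

## Working session

There is one attempt and no reset: what is moved stays moved. The work goes in short steps, Python scripts to look and compute and a shell command to move; the robot and the scene stay as the last step left them, time stands still between calls to the robot, and variables do not carry over. Pictures are saved under pics/ and viewed, about 8 in all and at most 12, crops included, and the job is handed in when it is done.

```bash
mkdir -p pics; cat > h.py <<'E'
from rig import *
import numpy as np, cv2
from scipy.spatial.transform import Rotation as R
def cam(n):
    i=camera_info(n); return i,R.from_rotvec(i["rvec"]).as_matrix(),np.array(i["tvec"],float)
def px2w(n,u,v,d):
    i,Rm,t=cam(n); p=np.array([(u-i["cx"])/i["fx"]*d,(v-i["cy"])/i["fy"]*d,d]); return Rm.T@(p-t)
def px2z(n,u,v,z):
    i,Rm,t=cam(n); r=Rm.T@np.array([(u-i["cx"])/i["fx"],(v-i["cy"])/i["fy"],1]); c=-Rm.T@t
    return c+r*(z-c[2])/r[2]
def save(n,f): 
    p,d=camera(n); cv2.imwrite(f,p[:,:,::-1]); return p,d
def cloud(n,d):
    i,Rm,t=cam(n); v,u=np.mgrid[:400,:640]
    P=np.stack([(u-i["cx"])/i["fx"]*d,(v-i["cy"])/i["fy"]*d,d],-1); return (P-t)@Rm
E
python3 - <<'E'
from h import *
for n in("top","side"):
    p,d=save(n,f"pics/{n}0.png")
    i,Rm,t=cam(n); print(n,-Rm.T@t,Rm[2])
    for T in("trough_fold","tray_grip","pin1_center","pin2_center"):
        for r in pinpoint(n,T):
            u,v=r["xy"]; dd=d[int(v),int(u)]
            print(n,T,round(r["confidence"],2),np.round([u,v]),np.round(px2w(n,u,v,dd),1) if dd else 0)
o=observe(); print(o["time"],o["tool_pos"],o["tcp_rot"],R.from_rotvec(o["tcp_rot"]).as_matrix().round(3))
E
```

```text
top [ 404.22782121   72.52967377 1281.55951174] [ 0.09827778 -0.02470377 -0.99485235]
top trough_fold 0.84 [324. 171.] [604.3  21.7  14.7]
top tray_grip 0.89 [217. 222.] [473.4 308.   21.4]
top pin1_center 0.64 [169. 220.] [482.  434.8  13.4]
top pin1_center 0.56 [207. 224.] [469.1 333.4  24.2]
top pin2_center 0.69 [233. 220.] [478.9 267.1  15.9]
side [466.03482172 567.07887005 705.13631824] [ 0.0892927  -0.63643377 -0.76614546]
side trough_fold 0.58 [291. 209.] [607.9  36.2  21.8]
side tray_grip 0.8 [339. 323.] [465.3 311.5  82.3]
side pin1_center 0.69 [329. 350.] [477.5 337.5  20.8]
side pin2_center 0.65 [332. 318.] [480.5 277.2  18.9]
0.5 [178.3123852  572.88012407 231.24252806] [-1.3370317  -0.9840365   0.98413148] [[ 0.297 -0.    -0.955]
 [ 0.955 -0.     0.297]
 [-0.    -1.    -0.   ]]
```

View pictures.

View pics/top0.png

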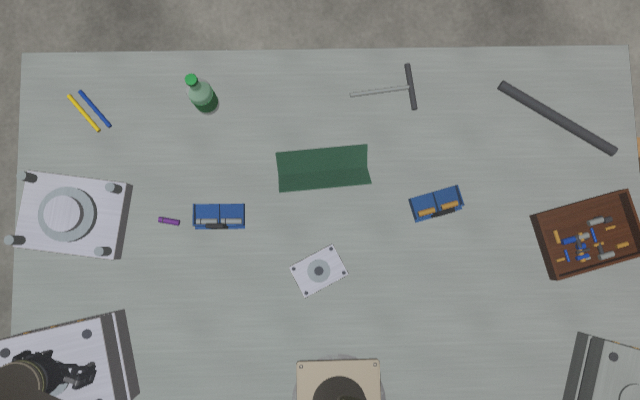

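View pics/side0.png

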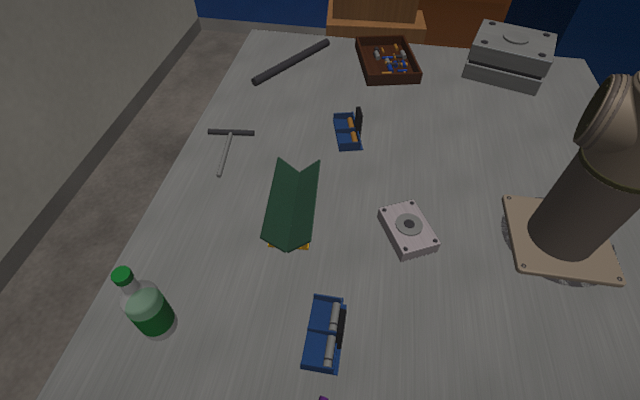

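The top view shows the steel-pin tray at (218,216), its grip at (217,226) and open edge up (+x). The trough is at (324,168), the brass tray at (437,203) and the purple look-alike at (169,221). The side view agrees. Next I'll measure from the depth clouds.

```bash
python3 - <<'E'
from h import *
for n in("top","side"):
    p,d=camera(n); C=cloud(n,d); ok=d>0
    hsv=cv2.cvtColor(p,cv2.COLOR_RGB2HSV)
    def box(a,b): return ok&np.all((C>a)&(C<b),-1)
    g=box([420,230,50],[530,390,100]); P=C[g]
    print(n,"grip",len(P),P.mean(0).round(1),np.percentile(P,[2,98],axis=0).round(1).tolist())
    r=cv2.minAreaRect(P[:,:2].astype(np.float32)); print(r)
    b=box([380,200,3],[560,420,100])&(hsv[...,0]>95)&(hsv[...,0]<125)&(hsv[...,1]>120)
    P=C[b]; print("blue",len(P),np.percentile(P,[1,99],axis=0).round(1).tolist(),cv2.minAreaRect(P[:,:2].astype(np.float32)))
    t=box([500,-150,8],[700,200,90])&(hsv[...,0]>50)&(hsv[...,0]<95)&(hsv[...,1]>70)
    P=C[t]; print("trough",len(P),np.percentile(P,[1,99],axis=0).round(1).tolist(),cv2.minAreaRect(P[:,:2].astype(np.float32)))
    # V fit: z = |s|, s=across; grid search via least squares
    from scipy.optimize import least_squares
    f=lambda q:(P[:,2]-q[2]-abs((P[:,0]-q[0])*np.cos(q[1])+(P[:,1]-25)*np.sin(q[1])))
    q=least_squares(f,[604,0,16],loss="soft_l1").x; print("fold x@y=25, ang, z",q.round(3))
    y=(P[:,1]-25)*np.cos(q[1])-(P[:,0]-q[0])*np.sin(q[1]); print("along",np.percentile(y,[0.5,99.5]))
    s=box([440,230,12],[530,390,45])&(hsv[...,1]<60)&(hsv[...,2]>90); P=C[s]
    print("pins",len(P)); 
    for lo,hi in((230,308),(308,390)):
        Q=P[(P[:,1]>lo)&(P[:,1]<hi)]; print(np.median(Q,0).round(1),cv2.minAreaRect(Q[:,:2].astype(np.float32)))
E
```

```text
top grip 95 [460.5 302.1  79.2] [[455.6, 282.5, 59.3], [465.9, 323.9, 87.3]]
((460.7283935546875, 303.85626220703125), (10.52468490600586, 43.55378723144531), 0.3345796763896942)
blue 748 [[460.4, 238.0, 3.4], [522.1, 368.6, 34.2]] ((490.458984375, 303.9974365234375), (132.83468627929688, 64.31461334228516), 89.72782135009766)
trough 3463 [[552.5, -89.6, 15.1], [659.3, 142.2, 67.0]] ((605.9349975585938, 25.914283752441406), (102.67774963378906, 237.5277862548828), 4.2536749839782715)
fold x@y=25, ang, z [6.05063e+02 7.50000e-02 1.59140e+01]
along [-116.61031448  118.26943663]
pins 208
[475.6 270.2  20.1] ((475.6062927246094, 271.0215148925781), (53.32160568237305, 11.01611614227295), 88.76718139648438)
[477.  337.1  20.7] ((469.7285461425781, 339.8513488769531), (60.5019645690918, 26.492399215698242), 88.31678771972656)
side grip 221 [461.8 310.7  78.4] [[456.0, 285.6, 52.8], [467.5, 327.5, 84.5]]
((461.71905517578125, 305.4936218261719), (44.30284881591797, 11.862064361572266), 89.56267547607422)
blue 1783 [[459.2, 240.6, 3.5], [521.8, 371.7, 33.2]] ((489.88726806640625, 305.72967529296875), (132.95265197753906, 65.03286743164062), 89.45488739013672)
trough 3810 [[550.2, -86.7, 16.5], [658.7, 147.8, 66.3]] ((605.5590209960938, 28.49877166748047), (103.75811004638672, 239.2480010986328), 4.344353675842285)
fold x@y=25, ang, z [6.05154e+02 7.60000e-02 1.62440e+01]
along [-113.63416218  122.2211953 ]
pins 332
[475.5 270.6  21.7] ((478.4143981933594, 259.2188415527344), (43.98272705078125, 74.71025085449219), 31.037826538085938)
[475.9 338.3  21.7] ((476.35369873046875, 338.0154724121094), (53.81914520263672, 11.380891799926758), 88.83369445800781)
```

Tray: grip at about (461, 305), open edge facing +x, yaw about 0. Fold: passes through (605, 26), z 16, yaw +4.3°. The sizes match the given ones, so I'm moving to above the grip. The shift in tool axes is dx -172, dz -349.5, with ay +1.269.

```bash
python3 -m pendant '[{"dx":-22,"dz":-44,"dy":0,"ay":0.16},{"dx":-46,"dz":-94,"dy":0,"ay":0.33},{"dx":-71,"dz":-144,"dy":10,"ay":0.5},{"dx":-96,"dz":-195,"dy":30,"ay":0.68},{"dx":-121,"dz":-246,"dy":50,"ay":0.86},{"dx":-146,"dz":-297,"dy":70,"ay":1.04},{"dx":-163,"dz":-332,"dy":90,"ay":1.2},{"dx":-172,"dz":-349.5,"dy":110,"ay":1.269},{"dx":-172,"dz":-349.5,"dy":120,"ay":1.269},{"dx":-172,"dz":-349.5,"dy":120,"ay":1.269}]'
python3 - <<'E'
from h import *
o=observe(); print(o["time"],o["tool_pos"],o["qpos"],R.from_rotvec(o["tcp_rot"]).as_matrix().round(3))
save("side","pics/s1.png")
E
```

```text
0.6 [178.33854213 572.92222056 231.33089294] [ 1.18359616e+00  1.30380955e-01  1.48815037e+00 -6.08624881e-06
  1.52297569e+00 -8.53535359e-02] [[ 0.297  0.    -0.955]
 [ 0.955  0.     0.297]
 [ 0.    -1.    -0.   ]]invalid input at $[0]: expected keys dx, dy, dz, ax, ay, az, grip
```

View pics/s1.png

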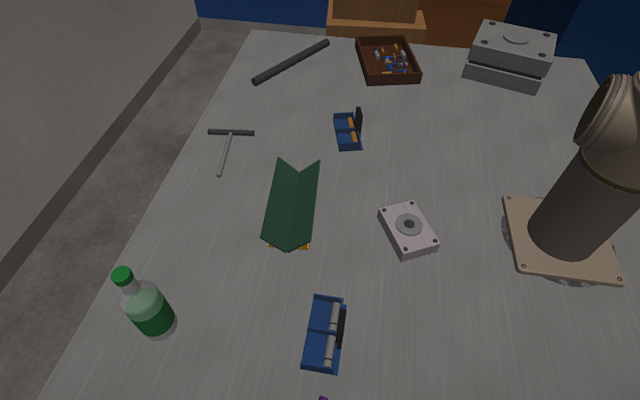

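The call was refused because every row needs all the keys, so nothing has moved and the view is unchanged. I'm resending with full rows.

```bash
python3 -m pendant '[{"dx":-22,"dy":0,"dz":-44,"ax":0,"ay":0.16,"az":0,"grip":85},{"dx":-46,"dy":0,"dz":-94,"ax":0,"ay":0.33,"az":0,"grip":85},{"dx":-71,"dy":10,"dz":-144,"ax":0,"ay":0.5,"az":0,"grip":85},{"dx":-96,"dy":30,"dz":-195,"ax":0,"ay":0.68,"az":0,"grip":85},{"dx":-121,"dy":50,"dz":-246,"ax":0,"ay":0.86,"az":0,"grip":85},{"dx":-146,"dy":70,"dz":-297,"ax":0,"ay":1.04,"az":0,"grip":85},{"dx":-163,"dy":90,"dz":-332,"ax":0,"ay":1.2,"az":0,"grip":85},{"dx":-172,"dy":110,"dz":-349.5,"ax":0,"ay":1.269,"az":0,"grip":85},{"dx":-172,"dy":120,"dz":-349.5,"ax":0,"ay":1.269,"az":0,"grip":85},{"dx":-172,"dy":120,"dz":-349.5,"ax":0,"ay":1.269,"az":0,"grip":85}]'
python3 - <<'E'
from h import *
o=observe(); print(o["time"],o["tool_pos"],o["qpos"],R.from_rotvec(o["tcp_rot"]).as_matrix().round(3))
save("side","pics/s2.png")
E
```

```text
time: 1.9
tool_pos: [459.6, 305.3, 110.3]
tcp_rot: [-1.571, -0.0, 0.004]
ft_force: [0.4, 0.3, 0.5]
opening: 0.996
1.9 [459.59595125 305.29185928 110.30418539] [4.93075541e-01 9.38598595e-02 1.75370597e+00 5.18246449e-04
 1.29606779e+00 4.90442063e-01] [[ 1.    -0.002 -0.002]
 [ 0.002 -0.001  1.   ]
 [-0.002 -1.    -0.001]]
```

View pics/s2.png

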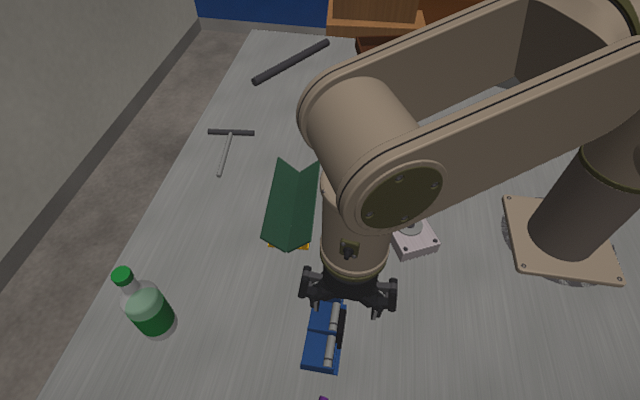

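The side view shows the gripper centred above the tray's grip plate, at about (345,320), with the jaws straddling it along x. I'll descend 66 mm and close.

```bash
python3 -m pendant '[{"dx":1.5,"dy":25,"dz":0,"ax":0,"ay":0,"az":0,"grip":85},{"dx":1.5,"dy":50,"dz":0,"ax":0,"ay":0,"az":0,"grip":70},{"dx":1.5,"dy":66,"dz":0,"ax":0,"ay":0,"az":0,"grip":50},{"dx":1.5,"dy":66,"dz":0,"ax":0,"ay":0,"az":0,"grip":30},{"dx":1.5,"dy":66,"dz":0,"ax":0,"ay":0,"az":0,"grip":20},{"dx":1.5,"dy":66,"dz":0,"ax":0,"ay":0,"az":0,"grip":5},{"dx":1.5,"dy":66,"dz":0,"ax":0,"ay":0,"az":0,"grip":5},{"dx":1.5,"dy":66,"dz":0,"ax":0,"ay":0,"az":0,"grip":5},{"dx":1.5,"dy":66,"dz":0,"ax":0,"ay":0,"az":0,"grip":5},{"dx":1.5,"dy":66,"dz":0,"ax":0,"ay":0,"az":0,"grip":5}]' 70
```

```text
time: 3.2
tool_pos: [463.4, 305.4, 46.8]
tcp_rot: [-1.569, -0.002, -0.002]
ft_force: [-0.5, -0.2, 6.2]
opening: 0.132
```

The opening of 0.132 is about 11 mm, so the plate is held. Lifting gently and carrying toward the trough.

```bash
python3 -m pendant '[{"dx":0,"dy":-8,"dz":0,"ax":0,"ay":0,"az":0,"grip":5},{"dx":0,"dy":-22,"dz":0,"ax":0,"ay":0,"az":0,"grip":5},{"dx":0,"dy":-38,"dz":-6,"ax":0,"ay":0,"az":0,"grip":5},{"dx":3,"dy":-54,"dz":-20,"ax":0,"ay":-0.005,"az":0,"grip":5},{"dx":8,"dy":-68,"dz":-44,"ax":0,"ay":-0.012,"az":0,"grip":5},{"dx":14,"dy":-77,"dz":-72,"ax":0,"ay":-0.02,"az":0,"grip":5},{"dx":20,"dy":-82,"dz":-100,"ax":0,"ay":-0.03,"az":0,"grip":5},{"dx":27,"dy":-84,"dz":-128,"ax":0,"ay":-0.04,"az":0,"grip":5},{"dx":34,"dy":-84,"dz":-156,"ax":0,"ay":-0.05,"az":0,"grip":5},{"dx":40,"dy":-84,"dz":-180,"ax":0,"ay":-0.055,"az":0,"grip":5}]'
python3 -m pendant '[{"dx":6,"dy":0,"dz":-24,"ax":0,"ay":-0.005,"az":0,"grip":5},{"dx":12,"dy":0,"dz":-48,"ax":0,"ay":-0.01,"az":0,"grip":5},{"dx":17,"dy":0,"dz":-70,"ax":0,"ay":-0.015,"az":0,"grip":5},{"dx":20,"dy":0,"dz":-88,"ax":0,"ay":-0.02,"az":0,"grip":5},{"dx":21,"dy":0,"dz":-100,"ax":0,"ay":-0.02,"az":0,"grip":5},{"dx":21,"dy":0,"dz":-105,"ax":0,"ay":-0.02,"az":0,"grip":5},{"dx":21,"dy":0,"dz":-105,"ax":0,"ay":-0.02,"az":0,"grip":5},{"dx":21,"dy":0,"dz":-105,"ax":0,"ay":-0.02,"az":0,"grip":5}]'
python3 - <<'E'
from h import *
o=observe(); print(o["time"],o["tool_pos"],o["qpos"],R.from_rotvec(o["tcp_rot"]).as_matrix().round(3))
p,d=camera("side"); C=cloud("side",d); hsv=cv2.cvtColor(p,cv2.COLOR_RGB2HSV)
b=(d>0)&np.all((C>[480,-90,60])&(C<[640,120,140]),-1)&(hsv[...,0]>95)&(hsv[...,0]<125)&(hsv[...,1]>120)
P=C[b]; print(np.percentile(P,[1,99],axis=0).round(1),cv2.minAreaRect(P[:,:2].astype(np.float32)))
cv2.imwrite("pics/s3.png",p[:,:,::-1])
E
```

```text
time: 4.45
tool_pos: [502.8, 122.7, 130.4]
tcp_rot: [-1.571, -0.044, 0.042]
ft_force: [-0.1, 0.5, -5.1]
opening: 0.132
time: 5.45
tool_pos: [529.0, 21.6, 129.3]
tcp_rot: [-1.57, -0.059, 0.059]
ft_force: [1.1, -0.3, -4.2]
opening: 0.13
5.45 [528.97964721  21.58145294 129.30369217] [-5.62385048e-02  1.27630813e-02  1.80126182e+00  2.27857163e-04
  1.32772071e+00 -1.31724532e-01] [[ 0.997 -0.    -0.075]
 [ 0.075  0.     0.997]
 [-0.    -1.     0.   ]]
[[521.8 -39.8  83.9]
 [590.8  92.  115. ]] ((556.1900634765625, 24.73706817626953), (65.29855346679688, 133.64950561523438), 4.088202953338623)
```

View pics/s3.png

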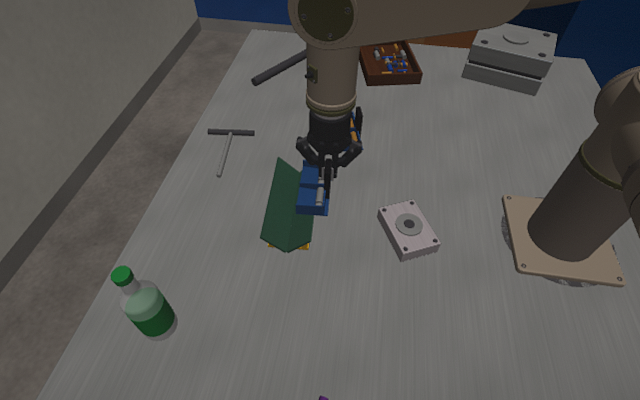

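The tray is level over the near edge of the trough with both pins in it, at (320,190). Its lip is about 15 mm short of the fold, and its yaw of 4.1° matches. I'm tipping it to 45° about the lip.

```bash
python3 -m pendant '[{"dx":3,"dy":0,"dz":0,"ax":0,"ay":0,"az":0.098,"grip":5},{"dx":6,"dy":0,"dz":0,"ax":0,"ay":0,"az":0.196,"grip":5},{"dx":10,"dy":0,"dz":0,"ax":0,"ay":0,"az":0.294,"grip":5},{"dx":15,"dy":0,"dz":0,"ax":0,"ay":0,"az":0.393,"grip":5},{"dx":20,"dy":0,"dz":0,"ax":0,"ay":0,"az":0.491,"grip":5},{"dx":26,"dy":0,"dz":0,"ax":0,"ay":0,"az":0.589,"grip":5},{"dx":32,"dy":-1,"dz":0,"ax":0,"ay":0,"az":0.687,"grip":5},{"dx":38,"dy":-2,"dz":0,"ax":0,"ay":0,"az":0.785,"grip":5},{"dx":38,"dy":-2,"dz":0,"ax":0,"ay":0,"az":0.785,"grip":5},{"dx":38,"dy":-2,"dz":0,"ax":0,"ay":0,"az":0.785,"grip":5}]'
python3 -m pendant '[{"dx":0,"dy":0,"dz":0,"ax":0,"ay":0,"az":0,"grip":5},{"dx":0,"dy":0,"dz":0,"ax":0,"ay":0,"az":0,"grip":5},{"dx":0,"dy":0,"dz":0,"ax":0,"ay":0,"az":0,"grip":5},{"dx":0,"dy":0,"dz":0,"ax":0,"ay":0,"az":0,"grip":5}]'
python3 - <<'E'
from h import *
p,d=camera("side"); q,_=camera("top")
cv2.imwrite("pics/s4.png",np.hstack([cv2.resize(x,None,fx=2.5,fy=2.5) for x in(p[140:280,230:380],q[120:220,250:400][:,:])][:1])[:,:,::-1])
E
```

```text
time: 6.75
tool_pos: [567.4, 24.3, 131.3]
tcp_rot: [-1.511, 0.558, 0.67]
ft_force: [1.2, -0.0, -1.8]
opening: 0.132
time: 7.25
tool_pos: [567.1, 23.9, 131.7]
tcp_rot: [-1.511, 0.559, 0.671]
ft_force: [-0.2, 0.2, -2.0]
opening: 0.133
```

View pics/s4.png

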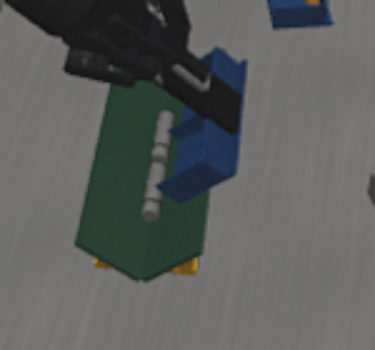

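Both pins lie end to end in the fold, at crop (160,145) and (152,190), and the tray is empty. I'll withdraw back and up along the tray's own plane, then level it.

```bash
python3 -m pendant '[{"dx":-12,"dy":0,"dz":0,"ax":0,"ay":0,"az":0,"grip":5},{"dx":-35,"dy":0,"dz":0,"ax":0,"ay":0,"az":0,"grip":5},{"dx":-65,"dy":0,"dz":0,"ax":0,"ay":0,"az":0,"grip":5},{"dx":-90,"dy":0,"dz":0,"ax":0,"ay":0,"az":-0.08,"grip":5},{"dx":-105,"dy":0,"dz":0,"ax":0,"ay":0,"az":-0.22,"grip":5},{"dx":-110,"dy":0,"dz":0,"ax":0,"ay":0,"az":-0.38,"grip":5},{"dx":-110,"dy":0,"dz":0,"ax":0,"ay":0,"az":-0.54,"grip":5},{"dx":-110,"dy":0,"dz":0,"ax":0,"ay":0,"az":-0.7,"grip":5},{"dx":-110,"dy":0,"dz":0,"ax":0,"ay":0,"az":-0.785,"grip":5},{"dx":-110,"dy":0,"dz":0,"ax":0,"ay":0,"az":-0.785,"grip":5}]'
python3 -c "
from h import *
print(R.from_rotvec(observe()['tcp_rot']).as_matrix().round(3))"
```

```text
time: 8.6
tool_pos: [487.8, 18.0, 209.8]
tcp_rot: [-1.57, -0.059, 0.058]
ft_force: [-0.1, -0.2, -2.9]
opening: 0.131
[[ 0.997  0.001 -0.075]
 [ 0.075 -0.     0.997]
 [ 0.001 -1.    -0.   ]]
```

```bash
python3 -m pendant '[{"dx":-2,"dy":0,"dz":20,"ax":0,"ay":0,"az":0,"grip":5},{"dx":-4,"dy":0,"dz":60,"ax":0,"ay":0,"az":0,"grip":5},{"dx":-5,"dy":0,"dz":105,"ax":0,"ay":0,"az":0,"grip":5},{"dx":-6,"dy":10,"dz":150,"ax":0,"ay":0,"az":0,"grip":5},{"dx":-7,"dy":35,"dz":190,"ax":0,"ay":0,"az":0,"grip":5},{"dx":-7,"dy":70,"dz":210,"ax":0,"ay":0,"az":0,"grip":5},{"dx":-7,"dy":105,"dz":213,"ax":0,"ay":0,"az":0,"grip":5},{"dx":-7,"dy":135,"dz":213,"ax":0,"ay":0,"az":0,"grip":5},{"dx":-7,"dy":150,"dz":213,"ax":0,"ay":0,"az":0,"grip":5},{"dx":-7,"dy":150,"dz":213,"ax":0,"ay":0,"az":0,"grip":5}]'
python3 - <<'E'
from h import *
o=observe();print(o["tool_pos"])
p,d=camera("side"); C=cloud("side",d); hsv=cv2.cvtColor(p,cv2.COLOR_RGB2HSV)
b=(d>0)&np.all((C>[400,120,3])&(C<[560,330,140]),-1)&(hsv[...,0]>95)&(hsv[...,0]<125)&(hsv[...,1]>120)
P=C[b]; print(np.percentile(P,[1,99],axis=0).round(1))
E
```

```text
time: 9.85
tool_pos: [465.6, 229.6, 57.9]
tcp_rot: [-1.571, -0.056, 0.062]
ft_force: [0.2, -0.1, -1.7]
opening: 0.134
[465.60786126 229.56746489  57.90765239]
[[458.  194.   13. ]
 [525.5 299.5  43.9]]
```

The underside is about 10.5 mm above the bench. Lowering, with a check on force.

```bash
python3 -m pendant '[{"dx":0,"dy":4,"dz":0,"ax":0,"ay":0,"az":0,"grip":5},{"dx":0,"dy":7,"dz":0,"ax":0,"ay":0,"az":0,"grip":5},{"dx":0,"dy":9,"dz":0,"ax":0,"ay":0,"az":0,"grip":5},{"dx":0,"dy":10,"dz":0,"ax":0,"ay":0,"az":0,"grip":5},{"dx":0,"dy":11,"dz":0,"ax":0,"ay":0,"az":0,"grip":5},{"dx":0,"dy":11,"dz":0,"ax":0,"ay":0,"az":0,"grip":5}]'
```

```text
time: 10.65
tool_pos: [466.4, 230.0, 48.0]
tcp_rot: [-1.57, -0.059, 0.059]
ft_force: [0.2, 0.3, -2.9]
opening: 0.13
```

```bash
python3 -m pendant '[{"dx":0,"dy":0.7,"dz":0,"ax":0,"ay":0,"az":0,"grip":5},{"dx":0,"dy":1.5,"dz":0,"ax":0,"ay":0,"az":0,"grip":5},{"dx":0,"dy":1.5,"dz":0,"ax":0,"ay":0,"az":0,"grip":5},{"dx":0,"dy":1.5,"dz":0,"ax":0,"ay":0,"az":0,"grip":5}]'
```

```text
time: 11.15
tool_pos: [466.6, 230.0, 46.8]
tcp_rot: [-1.57, -0.059, 0.059]
ft_force: [-1.8, -1.4, 2.2]
opening: 0.13
```

Contact: fz went from -2.9 to +2.2 N. I'll open, rise straight up and check.

```bash
python3 -m pendant '[{"dx":0,"dy":0,"dz":0,"ax":0,"ay":0,"az":0,"grip":20},{"dx":0,"dy":0,"dz":0,"ax":0,"ay":0,"az":0,"grip":30},{"dx":0,"dy":0,"dz":0,"ax":0,"ay":0,"az":0,"grip":45},{"dx":0,"dy":0,"dz":0,"ax":0,"ay":0,"az":0,"grip":60},{"dx":0,"dy":-8,"dz":0,"ax":0,"ay":0,"az":0,"grip":70},{"dx":0,"dy":-30,"dz":0,"ax":0,"ay":0,"az":0,"grip":70},{"dx":0,"dy":-65,"dz":0,"ax":0,"ay":0,"az":0,"grip":70},{"dx":0,"dy":-110,"dz":0,"ax":0,"ay":0,"az":0,"grip":70},{"dx":0,"dy":-160,"dz":0,"ax":0,"ay":0,"az":0,"grip":70},{"dx":0,"dy":-160,"dz":0,"ax":0,"ay":0,"az":0,"grip":70}]'
python3 - <<'E'
from h import *
for n in("side","top"):
    p,d=camera(n); C=cloud(n,d); hsv=cv2.cvtColor(p,cv2.COLOR_RGB2HSV)
    b=(d>0)&np.all((C>[400,120,3])&(C<[560,330,140]),-1)&(hsv[...,0]>95)&(hsv[...,0]<125)&(hsv[...,1]>120)
    P=C[b]; print(n,"tray",len(P),np.percentile(P,[1,99],axis=0).round(1) if len(P) else 0)
    s=(d>0)&np.all((C>[570,-100,16])&(C<[640,150,50]),-1)&(hsv[...,1]<60)&(hsv[...,2]>70); P=C[s]
    if len(P):
        r=cv2.minAreaRect(P[:,:2].astype(np.float32))
        x=(P[:,0]-605.1)*.997+(P[:,1]-25)*.0755; y=(P[:,1]-25)*.997-(P[:,0]-605.1)*.0755
        print("pins",len(P),r,"across",np.percentile(x,[5,50,95]).round(1),"along",np.percentile(y,[1,50,99]).round(1),"z",np.percentile(P[:,2],[5,50,95]).round(1))
    if n=="side": cv2.imwrite("pics/s5.png",p[:,:,::-1])
E
```

```text
time: 12.4
tool_pos: [469.4, 231.1, 212.8]
tcp_rot: [-1.567, -0.066, 0.051]
ft_force: [-0.2, 0.8, -0.6]
opening: 0.816
side tray 1946 [[461.5 167.    3.5]
 [528.  299.9  32.8]]
pins 291 ((607.914794921875, 25.314170837402344), (55.30288314819336, 242.05807495117188), 1.6646806001663208) across [-7.3 -0.3  8.6] along [-119.1    7.2   63.1] z [24.2 34.  36.8]
top tray 414 [[468.9 164.5   3.4]
 [528.2 221.   33.9]]
pins 294 ((607.9766235351562, 26.85345458984375), (48.180206298828125, 242.18017578125), 1.422221302986145) across [-7.6 -0.1  9.7] along [-64.6   6.1 121.1] z [22.1 32.6 38.2]
```

View pics/s5.png

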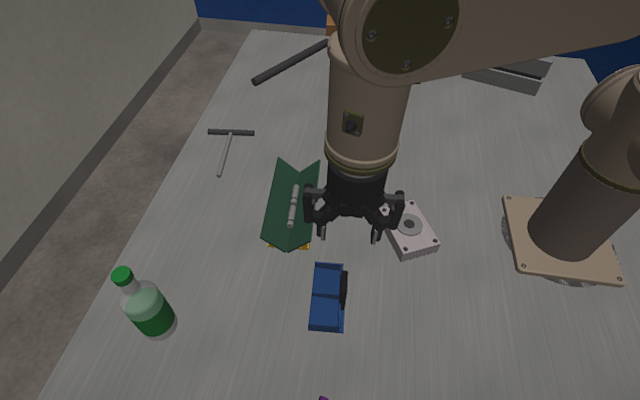

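The tray is empty and upright on the bench at (328,297), with wall tops at 33 mm. Both pins are in line in the fold at (293,206): across about 0, tops at 35 mm, so centres about 11 mm above the fold. Handing in after a short settle.

```bash
python3 -m pendant '[{"dx":0,"dy":0,"dz":0,"ax":0,"ay":0,"az":0,"grip":70},{"dx":0,"dy":0,"dz":0,"ax":0,"ay":0,"az":0,"grip":70},{"dx":0,"dy":0,"dz":0,"ax":0,"ay":0,"az":0,"grip":70},{"dx":0,"dy":0,"dz":0,"ax":0,"ay":0,"az":0,"grip":70}]'; python3 -c "
from rig import *
print(job_done())"
```

```text
time: 13.0
tool_pos: [466.3, 229.9, 206.2]
tcp_rot: [-1.57, -0.058, 0.059]
ft_force: [-0.3, 0.6, -0.9]
opening: 0.82
the job is handed in; nothing more can be done
None
```

I took the steel-pin tray by its grip, carried it level over the trough and tipped it 45°. Both pins rolled out into the fold. I then stood the empty tray upright on the bench, let go and handed the job in at about 13 s of the 51 s allowed; no verdict was reported.

**Pins:** both cameras show them end to end along the fold. They are centred across it to within about 1 mm, with tops about 19 mm above it, so each centre is about 11 mm up. They span roughly ±63 mm along the fold. That is read from pixels that also caught parts of the trough ends, so I checked it against the picture.

**Tray:** it is empty and flat, with wall tops at about 33 mm, the same as at the start. The gripper is open and about 160 mm above where it released the tray.

**Problems:** my first move was refused because its rows lacked some keys, and nothing moved. No later check failed.

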